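Wind the bench vise open with its crank

TASK

Open the bench vise: take the crank with the square hole, fit it down over the vise's upright square shaft and wind it anticlockwise (seen from above), two to two and a half turns, until the jaws stand about 40 mm apart. Leave that crank sitting fully down on the shaft and let go of it; leave the other crank, with the small round hole, where it lies.

Things in the scene. Friction and masses are not known exactly. Their poses are not given: they have to be found in the camera images.
- crank: Steel crank with SQUARE hole, 0.18 kg, lying flat. Origin: hub axis, underside; x along arm to the knob, z up. Hub 36x36x24 mm, through hole 24 mm square along x/y, flared to 29 mm below. Arm 22 wide, 10 thick. Black upright knob, 26 mm dia, at x=75, z 10 to 70; spins on its pin with light drag, so a gripper on it carries the crank level, heading kept, turns it along, and winds without turning.
- crank_round: The other steel crank, NOT to be used: same arm, knob, size and origin, but a round hub, 36 mm in diameter and 24 mm high, with a small round hole (13 mm). Both cranks lie on the worktop to the right of the vise, in either order.
- shaft_seat (a point): On the axis of the grey vise's upright shaft, at the top of the 40 mm round collar where the crank's underside sits, 60 mm above the worktop; z up, x and y square to the flats (turns with the shaft). Shaft 20 mm square to 18 mm up, tapering to 6 mm square at 30 mm. Four headings fit. Friction 0.15 N m, stays put. Vise 255x140 mm, fixed, all below the crank's arm; jaws 100 mm left of the shaft.
- vise_jaw (a joint): Gap between the vise's two jaw faces in m: 0 = shut, at most 0.062; 0 to 0.008 at the start. The shaft drives it: a full turn of the crank anticlockwise seen from above opens it by 0.016. The jaws are 86 mm wide and 50 mm high, and the far one slides away from the shaft.
Not all that is in view belongs to the job. Leave any red look-alike of the crank alone.

How it is judged:
On the way, in this order (a step that is already met when the one before it is completed fails the run):
1. the square-holed crank is fitted down over the square shaft, the jaws still near shut (horizontal distance between crank and shaft_seat below 0.006 m and z of crank in the frame of shaft_seat below 0.008 m and angle between crank's own z axis and vertical below 0.2 rad and value of joint vise_jaw below 0.014 m), for 0.2 s.
2. the jaws have been wound past 20 mm with the crank on the shaft (horizontal distance between crank and shaft_seat below 0.012 m and z of crank in the frame of shaft_seat below 0.016 m and angle between crank's own z axis and vertical below 0.2 rad and value of joint vise_jaw above 0.02 m), for 0.1 s.
At the end, for the whole second after the job is handed in: The jaws stand 40 mm apart, give or take 8 mm; the square-holed crank sits on the shaft (axis within 6 mm, underside within 8 mm of the collar, tilted less than 0.2 rad), released and at rest (horizontal distance between crank and shaft_seat below 0.006 m and z of crank in the frame of shaft_seat below 0.008 m and angle between crank's own z axis and vertical below 0.2 rad and value of joint vise_jaw between 0.032 and 0.048 m and linear speed of crank below 0.02 m/s); the robot touches nothing.
It fails at once if the other crank is shifted by more than 30 mm (distance of crank_round from where it was at the start of the episode above 0.03 m).
It fails at once if the jaws are opened past 14 mm without the crank on the shaft (value of joint vise_jaw above 0.014 m and (horizontal distance between crank and shaft_seat above 0.02 m or z of crank in the frame of shaft_seat above 0.028 m)).
It also fails if it takes over 70 s, if anything falls off the work surface, if the arm or the gripper's body presses on something with over 40 N, if the wrist force passes 120 N, or if a joint passes its speed limit or range.

ROBOT

A 6-joint arm with a two-finger parallel gripper is mounted at the origin on a cart in front of the work surface, level with it; the furniture and walls round the work are solid. World frame = base frame: x ahead of the robot, y to its left, z up, the work surface at z = 0. Lengths are in m, angles in rad, forces in N, time in s.
With the tool pointing down it reaches from about 0.225 to 0.875 m from the base axis. Payload 3.4 kg.
Tool frame: the origin (TCP) lies at the very end of the fingers, on their centre line; the grasp point (between the pads) lies 19 mm behind it; z points along the fingers, y is the line along which they close (so a half turn about z gives the same grasp; the last joint's range is limited). The gripper opens to 85 mm and grips with 20 to 120 N. Pads are 22 mm wide; open, the fingers measure 114 mm over their backs; the gripper's body (76 mm by 85 mm) begins 54 mm behind the grasp point. The pads swing forward as they close: fully open they stand 13 mm farther back than shut.
Start: joints at [1.216, 0.276, 1.505, -0, 1.361, -0.121], TCP at [0.133, 0.559, 0.231] pointing down, gripper open.
Joint ranges: [-2.89, 2.89], [-0.75, 2.08], [0.22, 2.7], [-1.18, 4.32], [0.11, 2.71], [-2.7, 2.7]. Speed limits (rad/s): [2.57, 2.57, 3.14, 3.14, 3.14, 3.14].

INTERFACE

Orientations are given as a unit quaternion [w, x, y, z].
In Python, from rig import readout, vision, manip gives the robot as it stands.
- The arm moves only by the shell command python3 -m handwheel 'ROWS' [FORCE]. ROWS is JSON, a list of rows, each a list of 3 entries, a list of its own where there are three numbers: the shift along the tool's x, y, z in mm, then the turn, a rotation vector about the tool's x, y, z in units of 6 degrees (1.0 is 6 degrees), then the closure, from -1 (fully open) to 1 (shut), so that 0 is half open. A call has 1 to 20 rows; each row shifts and turns the commanded pose from where the row before left it, along the tool's axes as they then stand; what a row does not reach is not made up. A row lasts 1/8 s, in which the tool goes at most 62.5 mm and 10.7 degrees, less where a joint would pass 70% of its speed; a pose out of reach is approached as far as the arm can. A call is refused whole if a number of a shift passes 62.5 or a number of a turn 1, either way. A call with a gripper value outside its range is refused whole. The fingers move at their own pace and stop on an object; FORCE is the grip in N (left out, the last holds). Time passes only in rows, so rows that do not move let the fingers close. It gives the time, the measured TCP pose, the force, the opening and the grip force at its end, in the units of the state.
- readout.get_state(): the state, without advancing time (a new reading comes with each control period).
- vision.get_image(name): name is "scene" or "top" or "wrist"; returns the picture (420x560x3 uint8, blue, green, red); there is no depth.
- vision.camera_params(name): a dict with "intrinsics" (3x3 intrinsics, pixels), "dist" ([k1, k2, p1, p2, k3] as OpenCV has them; the pictures are not rectified), "rvec" (rotation vector, rad) and "tvec" (3), from world to camera coordinates, as OpenCV has them; the wrist camera has in their place "hand_eye" (4x4, takes a point from camera to tool coordinates, whose origin is the TCP and whose axes are the flange's). Camera axes: x right, y down, z forward; pixel columns grow to the right and rows downward; lengths in m; the calibration is good to about 2 mm. A picture is of the moment at which its call begins: read the wrist's pose just before it. camera_params takes no time and is no camera call.
- manip.sign_off(): hands the job in; it is judged then, once.
The state is a dict: "clock": time; "qpos": joint angles; "qd": joint speeds; "effort": joint torques, N m; "position": TCP position; "ee_rot": TCP orientation; "contact_force": force on the tool from outside, world axes, zero at the start; "moment": the same for the moment, N m; "width": finger opening in m; "gripper_force": force on a finger pad.
Only numpy, scipy, OpenCV 4.12 (cv2) and the standard library are available. Lean on these libraries where they do the work, as an engineer would, in place of code of your own. Each camera call takes 0.05 s, during which the arm holds its last target. There are 200 camera calls.

## Working session

There is one attempt and no reset: what is moved stays moved. The work goes in short steps, Python scripts to look and compute and a shell command to move; the robot and the scene stay as the last step left them, time stands still between calls to the robot, and variables do not carry over. Pictures are saved under pics/ and viewed, at most 10 in all, crops included, and the job is handed in when it is done.

```bash
ls; mkdir -p pics; python3 - <<'E'
from rig import readout, vision
import cv2
print(readout.get_state())
for n in("scene","top"):
    cv2.imwrite(f"pics/{n}0.png",vision.get_image(n)); print(vision.camera_params(n))
print(vision.camera_params("wrist"))
E
```

```text
pics
{'clock': 0.0, 'qpos': array([ 1.21600489e+00,  2.76597214e-01,  1.50614813e+00, -4.13558699e-05,
        1.36068672e+00, -1.20978709e-01]), 'qd': array([-9.32564377e-05,  1.16960243e-03, -6.87658852e-04,  9.61673790e-04,
       -1.38021415e-03,  1.49235275e-03]), 'effort': array([-1.24866729e-04, -4.16769969e+01, -2.45811045e+01, -2.86210206e-04,
        1.07999714e-02, -3.71077351e-05]), 'position': array([0.13304192, 0.55884887, 0.23043247]), 'ee_rot': array([-1.97077214e-04,  1.16635900e-01,  9.93174315e-01, -8.98571730e-04]), 'contact_force': array([-0.31320399,  0.43260659, -0.56907678]), 'moment': array([-0.00431658, -0.03417652,  0.01370638]), 'gripper_force': 0.0, 'width': 0.08546836409849026}
{'intrinsics': array([[408.14158419,   0.        , 282.23339832],
       [  0.        , 408.14158419, 207.05820246],
       [  0.        ,   0.        ,   1.        ]]), 'dist': array([-0.0578865,  0.       ,  0.       ,  0.       ,  0.       ]), 'rvec': array([ 2.06557588, -0.7489967 ,  0.36363242]), 'tvec': array([-0.38725412,  0.22036162,  0.7308689 ])}
{'intrinsics': array([[4
[... 240 characters left out ...]
.17515333, -2.18291128,  0.11323567]), 'tvec': array([-0.05590162,  0.47796936,  1.0817137 ])}
{'intrinsics': array([[313.91002146,   0.        , 279.52091972],
       [  0.        , 313.91002146, 213.76053156],
       [  0.        ,   0.        ,   1.        ]]), 'dist': array([-0.05539936,  0.        ,  0.        ,  0.        ,  0.        ]), 'hand_eye': array([[ 5.08845479e-05, -9.50436531e-01, -3.10918634e-01,
         8.02910647e-02],
       [ 9.99999999e-01,  5.34401531e-05,  2.99351766e-07,
         2.51067785e-04],
       [ 1.63310246e-05, -3.10918634e-01,  9.50436533e-01,
        -1.42789025e-01],
       [ 0.00000000e+00,  0.00000000e+00,  0.00000000e+00,
         1.00000000e+00]])}
```

View pics/top0.png

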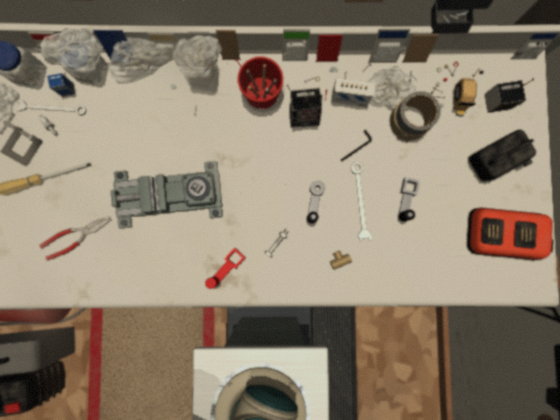

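View pics/scene0.png

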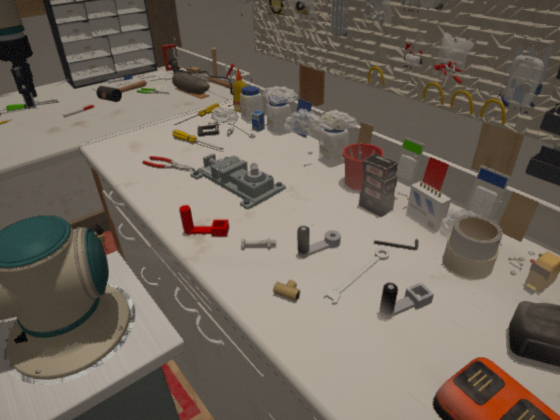

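Candidates in the top view:
- Round-hub crank: hub at (317,187), knob at (312,217).
- Square-hub crank: hub at (409,185), knob at (407,214). I choose this one by the description.
- Red look-alike at (235,256), to be left alone.

The vise shaft is at about (198,187). Next is one close crop of the crank and the shaft.

```bash
python3 - <<'E'
import cv2,numpy as np
t=cv2.imread("pics/top0.png")
a=cv2.resize(t[165:235,375:445],(560,560),interpolation=cv2.INTER_CUBIC)[:, :390]
b=cv2.resize(t[160:230,170:240],(560,560),interpolation=cv2.INTER_CUBIC)[:, :400]
cv2.imwrite("pics/crop0.png",np.hstack([a,b]))
E
cat > h.py <<'E'
import cv2,numpy as np
from scipy.spatial.transform import Rotation as R
from rig import readout,vision
def cam(n,st=None):
    p=vision.camera_params(n)
    if n=="wrist":
        H=p["hand_eye"]; T=np.eye(4); q=st["ee_rot"]
        T[:3,:3]=R.from_quat([q[1],q[2],q[3],q[0]]).as_matrix(); T[:3,3]=st["position"]
        M=T@H
    else:
        M=np.eye(4); Rm=cv2.Rodrigues(p["rvec"])[0]; M[:3,:3]=Rm.T; M[:3,3]=-Rm.T@p["tvec"]
    return p,M
def at(n,uv,z,st=None):
    p,M=cam(n,st); x=cv2.undistortPoints(np.array([[uv]],float),p["intrinsics"],p["dist"])[0,0]
    d=M[:3,:3]@[x[0],x[1],1]; o=M[:3,3]
    return (o+d*(z-o[2])/d[2]).round(4)
def px(n,X,st=None):
    p,M=cam(n,st); W=np.linalg.inv(M)
    return cv2.projectPoints(np.array([X],float),cv2.Rodrigues(W[:3,:3])[0],W[:3,3],p["intrinsics"],p["dist"])[0][0,0].round(1)
E
```

```text
(no output)
```

View pics/crop0.png

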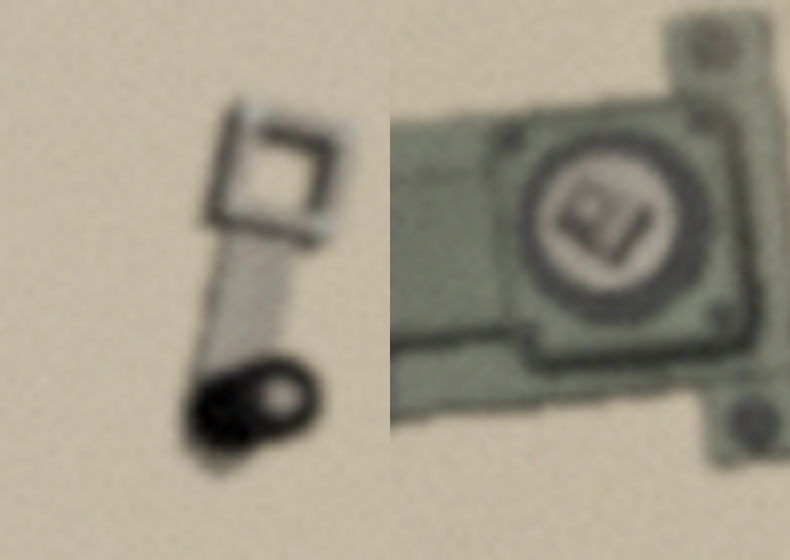

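The crop confirms the square hole: hub centre at px (410,186.4), knob top at (409,215). The shaft's collar is at (197,187.5), with the shaft turned off the vise's axes.

```bash
python3 - <<'E'
from h import *
k=at("top",(408.9,215),.07); hb=at("top",(410.1,186.4),.024); s=at("top",(197.1,187.5),.06)
print(k,hb,s, np.linalg.norm((k-hb)[:2]), np.degrees(np.arctan2(*(k-hb)[1::-1])))
print(at("top",(402.75,218.1),0.01))
s0=readout.get_state(); q=s0["ee_rot"]; print(R.from_quat([q[1],q[2],q[3],q[0]]).as_matrix().round(3))
E
```

```text
[ 0.4597 -0.3428  0.07  ] [ 0.5326 -0.3606  0.024 ] [0.5262 0.1461 0.06  ] 0.07504165509901814 166.27856533946263
[ 0.457  -0.3446  0.01  ]
[[-0.973  0.232 -0.001]
 [ 0.232  0.973 -0.002]
 [ 0.    -0.002 -1.   ]]
```

```bash
python3 -m handwheel '[[[-30,-18,0],[0,0,0],-1],[[-43,-26,0],[0,0,0],-1],[[-43,-26,0],[0,0,0],-1],[[-43,-26,0],[0,0,0],-1],[[-43,-26,0],[0,0,0],-1],[[-43,-26,0],[0,0,0],-1],[[-43,-26,0],[0,0,0],-1],[[-43,-26,0],[0,0,0],-1],[[-43,-26,0],[0,0,0],-1],[[-43,-26,0],[0,0,0],-1],[[-43,-26,0],[0,0,0],-1],[[-43,-26,0],[0,0,0],-1],[[-10,-5,0],[0,0,0],-1],[[0,0,0],[0,0,0],-1],[[0,0,0],[0,0,0],-1]]' 40
python3 - <<'E'
from h import *
import json
st=readout.get_state(); im=vision.get_image("wrist"); 
print(st["position"],st["ee_rot"],st["qpos"])
json.dump({k:list(map(float,st[k])) for k in("position","ee_rot")},open("st1.json","w"))
c=px("wrist",[.5262,.1461,.06],st); print(c)
u,v=map(int,c); cv2.imwrite("pics/w1full.png",im)
x0,y0=max(0,u-50),max(0,v-50); print(x0,y0)
cv2.imwrite("pics/w1.png",cv2.resize(im[y0:y0+100,x0:x0+100],(600,600),interpolation=cv2.INTER_CUBIC))
E
```

```text
clock: 1.98
position: [0.5595, 0.1409, 0.2311]
ee_rot: [-0.001, 0.116, 0.993, 0.0]
contact_force: [0.8, 0.2, -0.1]
width: 0.0853
gripper_force: 0.0
[0.55948199 0.14093513 0.23113866] [-6.70456254e-04  1.16112487e-01  9.93235816e-01  2.34356449e-04] [ 1.25697054e-01  2.79553308e-01  1.50014234e+00  7.93539791e-04
  1.36308653e+00 -1.21251334e+00]
[276.6 160.7]
226 110
```

View pics/w1.png

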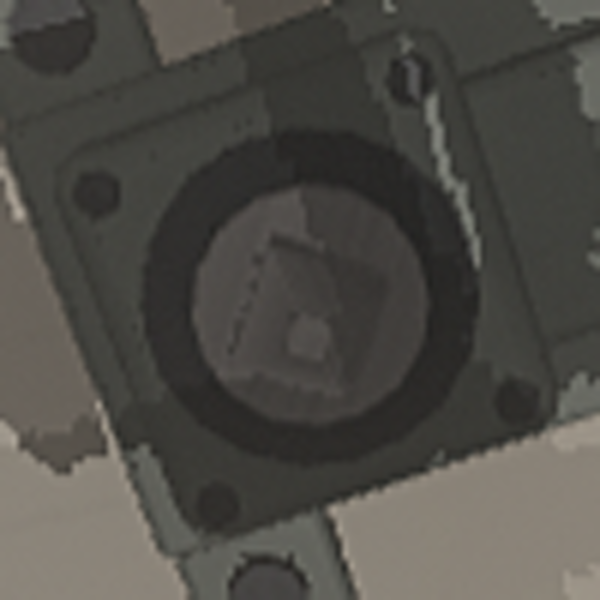

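Wrist crop: the collar centre is at (277.7,160.5). The shaft square's corners are at about (272,238), (388,265), (345,390) and (234,358) in crop pixels, so sides of about 120, which fits 20 mm.

```bash
python3 - <<'E'
from h import *
import json
st={k:np.array(v) for k,v in json.load(open("st1.json")).items()}
f=lambda u,v,z:at("wrist",(226+(u+.5)/6-.5,110+(v+.5)/6-.5),z,st)
print("collar",f(310,303,.06))
P=[f(*c,.075) for c in((272,238),(388,265),(345,390),(234,358))]
print(np.mean(P,0))
for i in range(4):
    d=P[(i+1)%4]-P[i]; print(np.linalg.norm(d).round(4),np.degrees(np.arctan2(d[1],d[0])).round(1)%90)
E
```

```text
collar [0.5258 0.1469 0.06  ]
[0.52525 0.1471  0.075  ]
0.0187 63.7
0.021 57.8
0.0184 60.400000000000006
0.0199 58.5
```

```bash
python3 -m handwheel '[[[0,-25,0],[0,0,0],-1],[[-1,-43,0],[0,0,0],-1],[[-1,-43,0],[0,0,0],-1],[[-1,-43,0],[0,0,0],-1],[[-1,-43,0],[0,0,0],-1],[[-2,-43,0],[0,0,0],-1],[[-2,-43,0],[0,0,0],-1],[[-2,-43,0],[0,0,0],-1],[[-2,-43,0],[0,0,0],-1],[[-1,-43,0],[0,0,0],-1],[[-1,-43,0],[0,0,0],-1],[[-1,-39,0],[0,0,0],-1],[[0,0,40],[0,0,0],-1],[[0,0,0],[0,0,0],-1],[[0,0,0],[0,0,0],-1]]' 40
python3 - <<'E'
from h import *
st=readout.get_state(); im=vision.get_image("wrist"); 
print(st["position"],st["ee_rot"],st["qpos"])
for X in([.4597,-.3428,.07],[.5326,-.3606,.024],[.4597,-.3428,.01]): print(px("wrist",X,st))
cv2.imwrite("pics/w2.png",im)
E
```

```text
clock: 3.9
position: [0.4615, -0.3433, 0.1924]
ee_rot: [0.001, 0.116, 0.993, -0.0]
contact_force: [0.3, 0.1, -0.5]
width: 0.0855
gripper_force: 0.0
[ 0.46150065 -0.34327896  0.19236515] [ 5.13713683e-04  1.15878174e-01  9.93263285e-01 -1.77517297e-04] [-7.60709010e-01  2.99631542e-01  1.56969069e+00  3.49080534e-04
  1.27123583e+00 -2.09932997e+00]
[279.3 204.6]
[278.9 258.4]
[279.4 188.6]
```

View pics/w2.png

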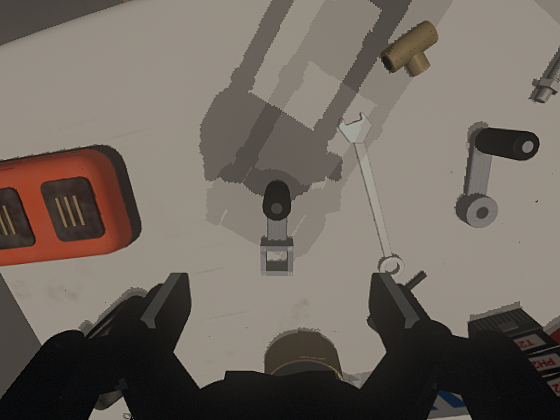

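The wrist view shows the square crank with its knob top at (277.5,207) and hub at (277,256), in line with the tool. The round crank lies well to the side at (481,210). I go down and grip the knob.

```bash
python3 -m handwheel '[[[0,-1,30],[0,0,0],-1],[[0,0,40],[0,0,0],-1],[[0,0,40],[0,0,0],-1],[[0,0,35],[0,0,0],-1],[[0,0,23],[0,0,0],-1],[[0,0,0],[0,0,0],-1],[[0,0,0],[0,0,0],1],[[0,0,0],[0,0,0],1],[[0,0,0],[0,0,0],1],[[0,0,0],[0,0,0],1],[[0,0,0],[0,0,0],1],[[0,0,0],[0,0,0],1],[[0,0,0],[0,0,0],1]]' 60
```

```text
clock: 5.58
position: [0.461, -0.3455, 0.0243]
ee_rot: [0.001, 0.117, 0.993, -0.0]
contact_force: [-0.6, 1.0, 6.0]
width: 0.0245
gripper_force: 58.6
```

```bash
python3 -m handwheel '[[[0,0,-20],[0,0,0],1],[[0,0,-35],[0,0,0],1],[[0,0,-40],[0,0,0],1],[[0,0,-35],[0,0,0],1],[[0,0,-10],[0,0,0],1],[[5,20,0],[0,0,0],1],[[9,39,0],[0,0,0],1],[[10,43,0],[0,0,0],1],[[10,43,0],[0,0,0],1],[[11,45,0],[0,0,0],1],[[11,45,0],[0,0,0],1],[[11,45,0],[0,0,0],1],[[11,45,0],[0,0,0],1],[[11,45,0],[0,0,0],1],[[10,45,0],[0,0,0],1],[[10,43,0],[0,0,0],1],[[9,38,0],[0,0,0],1],[[5,20,0],[0,0,0],1],[[0,0,0],[0,0,0],1],[[0,0,0],[0,0,0],1]]'
python3 -m handwheel '[[[0,0,0],[0,0,0.55],1],[[0,0,0],[0,0,0.55],1],[[0,0,0],[0,0,0.55],1],[[0,0,0],[0,0,0.55],1],[[0,0,0],[0,0,0.55],1],[[0,0,0],[0,0,0],1],[[0,0,0],[0,0,0],1]]'
python3 - <<'E'
from h import *
st=readout.get_state(); im=vision.get_image("wrist"); 
q=st["ee_rot"]; Rm=R.from_quat([q[1],q[2],q[3],q[0]]).as_matrix()
print(st["position"],st["qpos"],np.degrees(np.arctan2(Rm[1,0],Rm[0,0])))
import json; json.dump({k:list(map(float,st[k])) for k in("position","ee_rot")},open("st3.json","w"))
k=st["position"].copy(); 
print("shaft",px("wrist",[.5257,.147,.06],st),px("wrist",[.5257,.147,.09],st))
for z in (.024,0): print("hub exp",z,px("wrist",[k[0]-.06495,k[1],0] and [k[0]+.06495,k[1]-.0375,st["position"][2]-.0243+z],st))
cv2.imwrite("pics/w3full.png",im)
cv2.imwrite("pics/w3.png",cv2.resize(im[150:350,180:380],(600,600),interpolation=cv2.INTER_CUBIC))
E
```

```text
clock: 8.07
position: [0.4588, 0.185, 0.162]
ee_rot: [-0.002, 0.116, 0.993, -0.001]
contact_force: [-0.7, 0.3, -1.4]
width: 0.0251
gripper_force: 59.2
clock: 8.95
position: [0.4602, 0.1848, 0.1631]
ee_rot: [-0.0, 0.258, 0.966, -0.0]
contact_force: [-0.2, 1.0, -2.1]
width: 0.0246
gripper_force: 59.1
[0.46024353 0.18479055 0.16308105] [ 2.41410137e-01  2.08610484e-01  1.77776924e+00  1.68989763e-06
  1.15578138e+00 -8.07445885e-01] 150.09497965552154
shaft [279.3 293.4] [279.3 313.6]
hub exp 0.024 [279.1 386.4]
hub exp 0 [279.2 357.1]
```

View pics/w3.png

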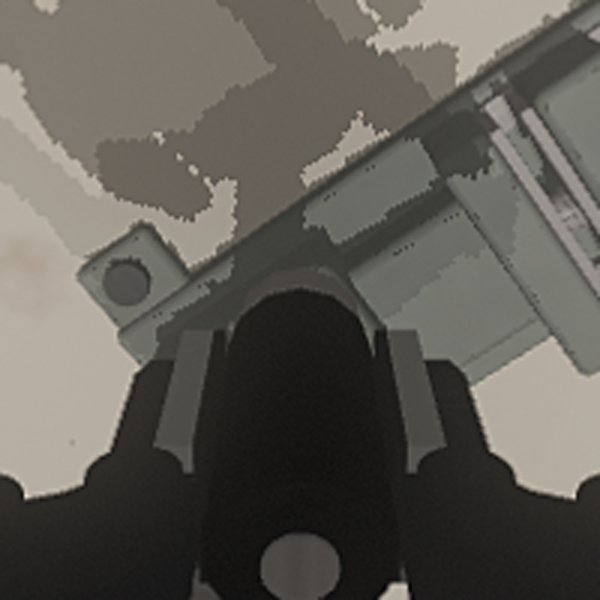

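The knob sits straight in the grip, but it hides the hub. I check the heading and position in the top and scene views.

```bash
python3 - <<'E'
from h import *
st=readout.get_state(); a=vision.get_image("top"); b=vision.get_image("scene")
h=[.5252,.1473,.163]
ta=px("top",h); tb=px("scene",h); print(ta,tb)
out=[]
for im,c in((a,ta),(b,tb)):
    x0,y0=int(c[0])-32,int(c[1])-32; print(x0,y0)
    out.append(cv2.resize(im[y0:y0+64,x0:x0+64],(400,400),interpolation=cv2.INTER_CUBIC))
cv2.imwrite("pics/c4.png",np.hstack(out))
E
```

```text
[187.7 181.1] [250.9 136.8]
155 149
218 104
```

View pics/c4.png

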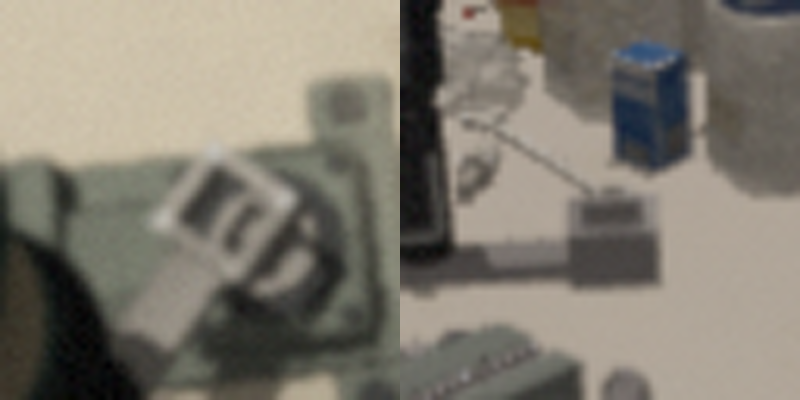

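Top crop: the hub's corners are at about (215,148), (298,195), (235,280) and (155,220), so the crank is level and the hub's centre is at px (191,182.7).

```bash
python3 - <<'E'
from h import *
k=readout.get_state()["position"]
P=[at("top",(155+u/6.25-.4,149+v/6.25-.4),.163) for u,v in((215,148),(298,195),(235,280),(155,220))]
c=np.mean(P,0); print(c,c-[.5257,.147,0], np.linalg.norm((k-c)[:2]),np.degrees(np.arctan2(k[1]-c[1],k[0]-c[0])))
for i in range(4):
    d=P[(i+1)%4]-P[i]; print(np.linalg.norm(d).round(4),np.degrees(np.arctan2(d[1],d[0])).round(1)%90)
E
```

```text
[0.5226 0.141  0.163 ] [-0.0031 -0.006   0.163 ] 0.07627392725978686 144.57913383171189
0.0322 60.3
0.0355 54.30000000000001
0.0338 52.9
0.0314 51.1
```

```bash
python3 -m handwheel '[[[0,0,0],[0,0,-0.3],1],[[0,0,0],[0,0,-0.3],1],[[0,0,0],[0,0,-0.3],1],[[0,0,15],[0,0,0],1],[[0,0,18],[0,0,0],1],[[0,0,10],[0,0,0],1],[[0,0,0],[0,0,0],1],[[0,0,0],[0,0,0],1]]'
python3 - <<'E'
from h import *
st=readout.get_state(); a=vision.get_image("top"); b=vision.get_image("scene")
h=[.5252,.1473,.120]
ta=px("top",h); tb=px("scene",h); print(st["position"],ta,tb)
out=[]
for im,c in((a,ta),(b,tb)):
    x0,y0=int(c[0])-25,int(c[1])-25; print(x0,y0)
    out.append(cv2.resize(im[y0:y0+50,x0:x0+50],(400,400),interpolation=cv2.INTER_CUBIC))
cv2.imwrite("pics/c5.png",np.hstack(out))
E
```

```text
clock: 10.1
position: [0.4609, 0.1855, 0.1206]
ee_rot: [0.0, 0.212, 0.977, 0.0]
contact_force: [-0.3, -0.4, -1.9]
width: 0.0241
gripper_force: 59.1
[0.46091497 0.18551752 0.12055936] [191.7 184.1] [252.  152.5]
166 159
227 127
```

View pics/c5.png

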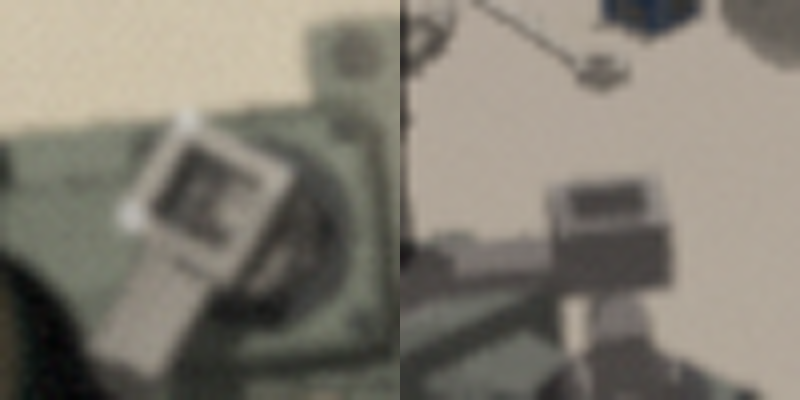

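Hub centre is at px (192.3,183.2), within a pixel of where it should be, and its sides are square to the shaft's (about 60°). In the scene view the shaft stands right below the hub. I lower it.

```bash
python3 -m handwheel '[[[0,0,6],[0,0,0],1],[[0,0,7],[0,0,0],1],[[0,0,7],[0,0,0],1],[[0,0,5],[0,0,0],1],[[0,0,0],[0,0,0],1]]'
python3 -m handwheel '[[[0,0,4],[0,0,0],1],[[0,0,4],[0,0,0],1],[[0,0,2],[0,0,0],1],[[0,0,0],[0,0,0],1]]'
```

```text
clock: 10.82
position: [0.4601, 0.1853, 0.0947]
ee_rot: [-0.001, 0.212, 0.977, -0.0]
contact_force: [-0.1, 0.4, -2.1]
width: 0.0251
gripper_force: 59.1
clock: 11.32
position: [0.4604, 0.1854, 0.0852]
ee_rot: [-0.0, 0.212, 0.977, -0.0]
contact_force: [0.2, 0.5, -2.4]
width: 0.0247
gripper_force: 59.1
```

No resistance: the underside stands about 1 mm above the collar. Next I work out one turn in 18° chords, in tool axes.

```bash
python3 - <<'E'
from h import *
st=readout.get_state();q=st["ee_rot"]; Rm=R.from_quat([q[1],q[2],q[3],q[0]]).as_matrix()
c=np.array([.5257,.147]); d=st["position"][:2]-c; t0=np.arctan2(d[1],d[0]); print(np.degrees(t0),np.hypot(*d))
a=t0+np.radians(18)*np.arange(21); P=c+.075*np.c_[np.cos(a),np.sin(a)]
D=np.c_[np.diff(P,axis=0),np.zeros(20)]@Rm*1000; print(D.round(1)[:,:2].tolist(), D.sum(0))
E
```

```text
149.55870493866806 0.07573554714358606
[[-1.3, -23.4], [-8.4, -21.9], [-14.8, -18.2], [-19.7, -12.8], [-22.7, -6.1], [-23.4, 1.3], [-21.9, 8.4], [-18.2, 14.8], [-12.8, 19.7], [-6.1, 22.7], [1.3, 23.4], [8.4, 21.9], [14.8, 18.2], [19.7, 12.8], [22.7, 6.1], [23.4, -1.3], [21.9, -8.4], [18.2, -14.8], [12.8, -19.7], [6.1, -22.7]] [-2.30926389e-14  6.03961325e-14 -1.51788304e-17]
```

```bash
python3 -m handwheel '[[[0,0,1],[0,0,0],1],[[0,0,0],[0,0,0],1],[[-1.3,-23.4,0],[0,0,0],1],[[-8.4,-21.9,0],[0,0,0],1],[[-14.8,-18.2,0],[0,0,0],1],[[-19.7,-12.8,0],[0,0,0],1],[[-22.7,-6.1,0],[0,0,0],1],[[0,0,0],[0,0,0],1]]'
python3 -m handwheel '[[[-23.4,1.3,0],[0,0,0],1],[[-21.9,8.4,0],[0,0,0],1],[[-18.2,14.8,0],[0,0,0],1],[[-12.8,19.7,0],[0,0,0],1],[[-6.1,22.7,0],[0,0,0],1],[[0,0,0],[0,0,0],1]]'
```

```text
clock: 12.32
position: [0.4892, 0.0816, 0.0845]
ee_rot: [0.001, 0.213, 0.977, -0.0]
contact_force: [0.0, 0.3, -0.5]
width: 0.0247
gripper_force: 59.7
clock: 13.08
position: [0.5912, 0.1103, 0.0843]
ee_rot: [0.001, 0.211, 0.977, 0.0]
contact_force: [1.7, -0.2, 0.6]
width: 0.0247
gripper_force: 59.8
```

```bash
python3 -m handwheel '[[[1.3,23.4,0],[0,0,0],1],[[8.4,21.9,0],[0,0,0],1],[[14.8,18.2,0],[0,0,0],1],[[19.7,12.8,0],[0,0,0],1],[[22.7,6.1,0],[0,0,0],1],[[23.4,-1.3,0],[0,0,0],1],[[21.9,-8.4,0],[0,0,0],1],[[18.2,-14.8,0],[0,0,0],1],[[12.8,-19.7,0],[0,0,0],1],[[6.1,-22.7,0],[0,0,0],1],[[0,0,0],[0,0,0],1]]'
python3 - <<'E'
from h import *
cv2.imwrite("pics/top6.png",vision.get_image("top"))
E
python3 -m handwheel '[[[-1.3,-23.4,0],[0,0,0],1],[[-8.4,-21.9,0],[0,0,0],1],[[-14.8,-18.2,0],[0,0,0],1],[[-19.7,-12.8,0],[0,0,0],1],[[-22.7,-6.1,0],[0,0,0],1],[[-23.4,1.3,0],[0,0,0],1],[[-21.9,8.4,0],[0,0,0],1],[[-18.2,14.8,0],[0,0,0],1],[[-12.8,19.7,0],[0,0,0],1],[[-6.1,22.7,0],[0,0,0],1],[[1.3,23.4,0],[0,0,0],1],[[8.4,21.9,0],[0,0,0],1],[[14.8,18.2,0],[0,0,0],1],[[19.7,12.8,0],[0,0,0],1],[[22.7,6.1,0],[0,0,0],1],[[23.4,-1.3,0],[0,0,0],1],[[21.9,-8.4,0],[0,0,0],1],[[18.2,-14.8,0],[0,0,0],1],[[12.8,-19.7,0],[0,0,0],1],[[6.1,-22.7,0],[0,0,0],1]]'
python3 -m handwheel '[[[-1.3,-23.4,0],[0,0,0],1],[[-8.4,-21.9,0],[0,0,0],1],[[-14.8,-18.2,0],[0,0,0],1],[[-19.7,-12.8,0],[0,0,0],1],[[-22.7,-6.1,0],[0,0,0],1],[[0,0,0],[0,0,0],1]]'
python3 - <<'E'
from h import *
a=vision.get_image("top");b=cv2.imread("pics/top0.png")
f=lambda i:cv2.resize(i[145:240,90:230],(760,515),interpolation=cv2.INTER_CUBIC)[::1]
cv2.imwrite("pics/c7.png",np.vstack([cv2.resize(f(i),(437,296)) for i in (b,a)]))
E
```

```text
clock: 14.45
position: [0.4606, 0.1845, 0.0848]
ee_rot: [0.002, 0.212, 0.977, 0.0]
contact_force: [5.6, -2.5, -2.9]
width: 0.0247
gripper_force: 59.6
clock: 17.0
position: [0.4616, 0.1863, 0.0848]
ee_rot: [0.003, 0.212, 0.977, 0.002]
contact_force: [10.2, -1.5, -5.9]
width: 0.0248
gripper_force: 59.9
clock: 17.75
position: [0.488, 0.0822, 0.0843]
ee_rot: [0.0, 0.213, 0.977, 0.0]
contact_force: [0.2, 0.4, 1.3]
width: 0.0247
gripper_force: 60.2
```

View pics/c7.png

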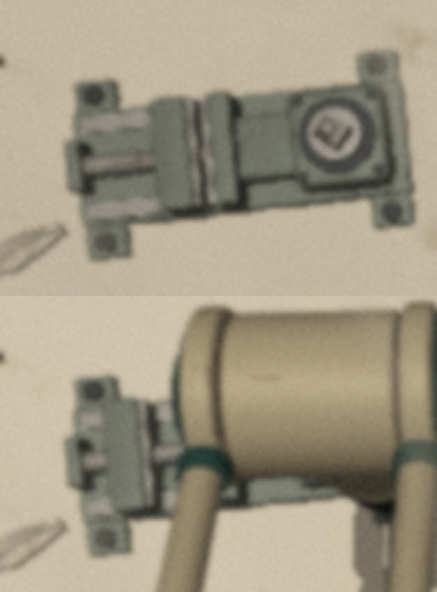

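The far jaw moved from about x=155 to 104 in the crop. That is 16.3 image px, or about 36–37 mm, and matches 2.25 turns. With the 0–8 mm starting gap this is inside 32–48 mm. I release the knob, lift clear and look.

```bash
python3 -m handwheel '[[[0,0,0],[0,0,0],0.1],[[0,0,0],[0,0,0],-0.1],[[0,0,0],[0,0,0],-0.1],[[0,0,0],[0,0,0],-0.1],[[0,0,-15],[0,0,0],-0.1],[[0,0,-30],[0,0,0],-0.1],[[0,0,-40],[0,0,0],-0.1],[[0,0,-40],[0,0,0],-0.1],[[20,-20,-30],[0,0,0],-0.1],[[40,-25,0],[0,0,0],-0.1],[[50,-30,0],[0,0,0],-0.1],[[50,-30,0],[0,0,0],-0.1],[[40,-25,0],[0,0,0],-0.1],[[0,0,0],[0,0,0],-0.1],[[0,0,0],[0,0,0],-0.1]]'
python3 - <<'E'
from h import *
a=vision.get_image("top");b=vision.get_image("scene")
print(px("top",[.5257,.147,.084]))
a=cv2.resize(a[150:230,95:235],(700,400),interpolation=cv2.INTER_CUBIC)
b=cv2.resize(b[140:210,185:325],(400,200),interpolation=cv2.INTER_CUBIC); b=cv2.copyMakeBorder(b,0,0,0,300,0)
cv2.imwrite("pics/c8.png",np.vstack([a,b]))
E
```

```text
clock: 19.68
position: [0.2521, 0.0473, 0.2397]
ee_rot: [0.001, 0.212, 0.977, 0.0]
contact_force: [-0.3, 0.4, 0.2]
width: 0.0468
gripper_force: 0.0
[194.8 186.2]
```

View pics/c8.png

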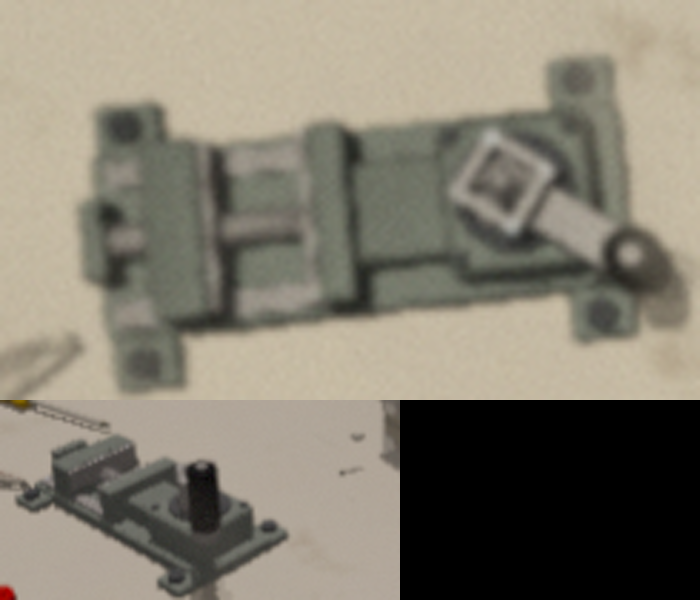

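The crank sits centred on the shaft: hub at px (195.5,186.3), where (194.8,186.2) was expected. It is level, at collar height and released. The jaw gap is about 19 px, or about 42 mm. I hand the job in.

```bash
python3 -c "
from rig import manip; print(manip.sign_off())"
```

```text
the job is handed in; nothing more can be done
None
```

The square-holed crank is fully down on the shaft and released after 2¼ turns anticlockwise, with the jaws about 42 mm apart by camera estimate; the round-holed crank was not touched, and the job is handed in with no verdict reported back.

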